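Set up the settling bed and start it

TASK

Get the settling bed ready for the next batch: lift its cover plate straight up off the two dowels, keeping it level, then lay it flat in the drawer below the bed and push the drawer fully shut. Stand all the open bottles (two to four of them) upright on the bed inside its rim, and once all that is done press the start plunger all the way down and let it come back up. Leave the capped bottle where it is.

Things in the scene. Friction and masses are not known exactly. Their poses are not given: they have to be found in the camera images.
- settling_bed: settling bed, fixed: steel housing 182 (x) by 250 (y) by 85 mm with the bed on top and a drawer in its front, which faces its own -x. Origin at table height under the middle of the bed. Two upright dowels on the bed, 12 mm thick, 30 mm tall (tops at 115 mm), at x = 0, y = -84 and +84 mm. At its +y end (y = 125 to 187 mm, x = -33 to 33 mm) a block 76 mm high carries the start plunger.
- bed_surface (a point): middle of the bed surface, 85 mm above the table, axes as the settling bed's. A rim 8 mm high leaves 172 (x) by 240 (y) mm inside. Four bottles fit at x = -42, +42 and y = -42, +42 mm, clear of the dowels.
- cover_plate: loose aluminium cover plate, 110 (x) by 196 (y) by 12 mm, 0.3 to 0.55 kg; at the start it lies on the bed, inside the rim, with its two 13.5 mm holes (y = -84 and +84 mm) over the dowels. Origin at the centre of its underside, z up. On top, in the middle, a black fin-shaped grip: 14 mm thick (x), 100 mm long (y), its top 40 mm above the underside.
- cover_grip (a point): point in the middle of the cover plate's fin grip, 33 mm above the plate's underside; fin 14 mm thick along the plate's x; axes as the plate's
- drawer (a joint): how far the drawer is out along the settling bed's -x: 0 is shut, 0.157 m fully open; it slides with about 1.5 N of friction and starts shut or up to 20 mm open
- drawer_handle (a point): middle of the drawer's bar handle; moves with the drawer. The bar runs along the settling bed's y, 110 mm long, 10 mm thick, 42 mm out from the drawer's front, 62 mm above the table (31 mm below the rim of the bed); axes as the settling bed's
- drawer_floor (a point): middle of the drawer's inner floor, 22 mm above the table, 133 mm behind the handle bar (settling bed's +x); moves with the drawer; axes as the settling bed's. Inside 140 (x) by 214 (y) mm, side walls 39 mm high, 53 mm free under the bed when shut. With the drawer fully open this point is 66 mm in front of the edge of the bed above.
- plunger_top (a point): middle of the top of the start plunger's round black head, 38 mm in diameter; at rest 104 mm above the table; z up; sinks as it is pressed
- plunger (a joint): how far the start plunger is pressed down: 0 at rest, 0.011 m at the end of its stroke. Sprung: it begins to move at about 4 N and is fully down at about 10 N; it comes back up by itself.
- bottle_a: open-necked glass bottle part filled with grain, upright; body 66 mm in diameter up to 88 mm, shoulder 49 mm up to 112 mm, straight neck 31 mm in diameter from 112 mm to the top at 146 mm; 0.25 to 0.45 kg; origin at the centre of its underside, z up its axis. Two to four such bottles are present (None: absent).
- bottle_b: open-necked glass bottle part filled with grain, upright; body 66 mm in diameter up to 88 mm, shoulder 49 mm up to 112 mm, straight neck 31 mm in diameter from 112 mm to the top at 146 mm; 0.25 to 0.45 kg; origin at the centre of its underside, z up its axis. Two to four such bottles are present (None: absent).
- bottle_c: open-necked glass bottle part filled with grain, upright; body 66 mm in diameter up to 88 mm, shoulder 49 mm up to 112 mm, straight neck 31 mm in diameter from 112 mm to the top at 146 mm; 0.25 to 0.45 kg; origin at the centre of its underside, z up its axis. Two to four such bottles are present (None: absent).
- bottle_d: open-necked glass bottle part filled with grain, upright; body 66 mm in diameter up to 88 mm, shoulder 49 mm up to 112 mm, straight neck 31 mm in diameter from 112 mm to the top at 146 mm; 0.25 to 0.45 kg; origin at the centre of its underside, z up its axis. Two to four such bottles are present (None: absent).
- capped_bottle: bystander: the same bottle with a cap on, 66 mm in diameter, 176 mm tall; not part of the batch; origin at the centre of its underside, z up its axis
Things that resemble listed ones, but are neither listed nor needed, are in the scene too. Leave any yellow look-alike of the bottle_a alone.

How it is judged (in metres and radians):
On the way, in this order (a step that is already met when the one before it is completed fails the run):
1. the cover plate has been lifted clear above the dowels, level (z of cover_plate in the frame of settling_bed above 0.117 m and horizontal distance between cover_plate and settling_bed below 0.04 m and angle between cover_plate's own z axis and vertical below 0.2 rad), for 0.05 s.
2. the cover plate lies flat in the drawer and the drawer is shut (value of joint drawer below 0.008 m and x of cover_plate in the frame of drawer_floor between -0.03 and 0.03 m and y of cover_plate in the frame of drawer_floor between -0.035 and 0.035 m and z of cover_plate in the frame of drawer_floor between -0.004 and 0.006 m and angle between cover_plate's own z axis and vertical below 0.06 rad), for 0.2 s.
3. with every bottle on the bed and the cover put away, the start plunger is pressed fully down (all of step 2 and value of joint plunger above 0.0095 m and x of bottle_a in the frame of settling_bed between -0.058 and 0.058 m and y of bottle_a in the frame of settling_bed between -0.09 and 0.09 m and z of bottle_a in the frame of settling_bed between 0.078 and 0.09 m and angle between each of bottle_a, bottle_b, bottle_c, bottle_d's own z axis and vertical below 0.08 rad and x of bottle_b in the frame of settling_bed between -0.058 and 0.058 m and y of bottle_b in the frame of settling_bed between -0.09 and 0.09 m and z of bottle_b in the frame of settling_bed between 0.078 and 0.09 m and x of bottle_c in the frame of settling_bed between -0.058 and 0.058 m and y of bottle_c in the frame of settling_bed between -0.09 and 0.09 m and z of bottle_c in the frame of settling_bed between 0.078 and 0.09 m and x of bottle_d in the frame of settling_bed between -0.058 and 0.058 m and y of bottle_d in the frame of settling_bed between -0.09 and 0.09 m and z of bottle_d in the frame of settling_bed between 0.078 and 0.09 m), for 0.05 s.
At the end, for the whole second after the job is handed in: Every bottle present stands upright (4 degrees) and still on the bed inside its rim; the cover plate lies flat in the drawer, shut to 8 mm; the plunger, pressed over 9.5 of its 11 mm after all that, is back up; the capped bottle is within 40 mm of its place (all of step 2 and value of joint plunger below 0.002 m and x of bottle_a in the frame of settling_bed between -0.058 and 0.058 m and y of bottle_a in the frame of settling_bed between -0.09 and 0.09 m and z of bottle_a in the frame of settling_bed between 0.078 and 0.09 m and angle between each of bottle_a, bottle_b, bottle_c, bottle_d's own z axis and vertical below 0.08 rad and x of bottle_b in the frame of settling_bed between -0.058 and 0.058 m and y of bottle_b in the frame of settling_bed between -0.09 and 0.09 m and z of bottle_b in the frame of settling_bed between 0.078 and 0.09 m and x of bottle_c in the frame of settling_bed between -0.058 and 0.058 m and y of bottle_c in the frame of settling_bed between -0.09 and 0.09 m and z of bottle_c in the frame of settling_bed between 0.078 and 0.09 m and x of bottle_d in the frame of settling_bed between -0.058 and 0.058 m and y of bottle_d in the frame of settling_bed between -0.09 and 0.09 m and z of bottle_d in the frame of settling_bed between 0.078 and 0.09 m and linear speed of each of bottle_a, bottle_b, bottle_c, bottle_d, cover_plate below 0.02 m/s and distance of capped_bottle from where it was at the start of the episode below 0.04 m); the robot touches nothing.
It fails at once if the cover plate is tilted by more than 11 degrees while it is still on the dowels (horizontal distance between cover_plate and settling_bed below 0.04 m and z of cover_plate in the frame of settling_bed below 0.112 m and angle between cover_plate's own z axis and vertical above 0.2 rad).
It fails at once if the capped bottle is knocked over or pushed away by more than 40 mm (distance of capped_bottle from where it was at the start of the episode above 0.04 m or angle between capped_bottle's own z axis and vertical above 0.5 rad).
Of bottle_a, bottle_b, bottle_c, bottle_d only 2 to 4 are there at a start; the rules pass over those that are not, and their reading is None.
Once in a run the grip may slacken for a moment while it holds something.
It also fails if it takes over 210 s, if anything falls off the work surface, if the arm or the gripper's body presses on something with over 40 N, if the wrist force passes 120 N, or if a joint passes its speed limit or range.

ROBOT

A 6-joint arm with a two-finger parallel gripper is mounted at the origin on a cart in front of the work surface, level with it; the furniture and walls round the work are solid. World frame = base frame: x ahead of the robot, y to its left, z up, the work surface at z = 0. Lengths are in mm, angles in rad, forces in N, time in s.
With the tool pointing down it reaches from about 300 to 775 mm from the base axis. Payload 14.6 kg.
Tool frame: the origin (TCP) lies at the very end of the fingers, on their centre line; the grasp point (between the pads) lies 19 mm behind it; z points along the fingers, y is the line along which they close (so a half turn about z gives the same grasp; the last joint's range is limited). The gripper opens to 94 mm and grips with 3 to 60 N. Pads are 16 mm wide; open, the fingers measure 119 mm over their backs; the gripper's body (75 mm by 177 mm) begins 78 mm behind the grasp point.
Start: joints at [1.254, 0.3, 1.521, -0, 1.321, -0.067], TCP at [135.963, 532.919, 205.446] pointing down, gripper open.
Joint ranges: [-3.03, 3.03], [-0.79, 2.21], [0.23, 2.52], [-1.04, 4.18], [0, 3.07], [-2.55, 2.55]. Speed limits (rad/s): [2.22, 2.22, 2.57, 3.14, 3.14, 3.14].

INTERFACE

Orientations are given as [roll, pitch, yaw] about the fixed x, y, z axes, in that order (R = Rz(yaw) Ry(pitch) Rx(roll)).
In Python, from cell import manip gives the robot as it stands.
- The arm moves only by the tool servo_tool, never from a script. Its argument "motion" is a list that holds one entry, the list of rows, each a list of 7 numbers: the shift along the world's x, y, z as a fraction of full scale, then the turn, a rotation vector about the world's x, y, z as a fraction of full scale, then the closure, from 0 (fully open) to 1 (shut). In form: [[[x, y, z, rx, ry, rz, gripper], ...]]. A call has 1 to 10 rows; each row is the pose to reach, as a shift and turn from the pose commanded when the call began, turning the shorter way round; what a row does not reach only later rows make up. Full scale, the value 1, is 0.5 m for a shift and pi rad for a turn. A row lasts 1/10 s, in which the tool goes at most 50 mm and 8.59 degrees, less where a joint would pass 70% of its speed; a pose out of reach is approached as far as the arm can. A call with a number of a shift or a turn outside -1 to 1 is refused whole. A call with a gripper value outside its range is refused whole. The fingers move at their own pace and stop on an object; "newtons" is the grip in N (left out, the last holds). Time passes only in rows, so rows that repeat a pose let the fingers close. It gives the time, the measured TCP pose, the force, the opening and the grip force at its end, in the units of the state.
- manip.read_state(): the state, without advancing time (a new reading comes with each control period).
- manip.camera(name): name is "scene" or "top" or "wrist"; returns a dict with "frame" (420x560x3 uint8, red, green, blue), "range_z" (420x560 float32, mm along the optical axis (not along the pixel's ray), 0 where there is no reading), "vfov" (degrees; the focal length in pixels is half the picture's height over the tangent of half this angle, whatever the lens; pixels are square), "cx", "cy" (the principal point, pixels), "cam_to_world" (4x4, takes a point from camera to world coordinates). Camera axes: x right, y down, z forward; pixel columns grow to the right and rows downward; lengths in mm; the calibration is good to about 2 mm. A picture is of the moment at which its call begins.
- manip.sign_off(): hands the job in; it is judged then, once.
The state is a dict: "clock": time; "joints": joint angles; "qd": joint speeds; "effort": joint torques, N m; "eef_pos": TCP position; "eef_rot": TCP orientation; "wrist_force": force on the tool from outside, world axes, zero at the start; "moment": the same for the moment, N m; "finger_gap": finger opening in mm; "finger_force": force on a finger pad.
Only numpy, scipy, OpenCV 4.12 (cv2) and the standard library are available. Lean on these libraries where they do the work, as an engineer would, in place of code of your own. Each camera call takes 0.05 s, during which the arm holds its last target. There are 200 camera calls.

## Working session

There is one attempt and no reset: what is moved stays moved. The work goes in short steps, Python scripts to look and compute and a tool call to move; the robot and the scene stay as the last step left them, time stands still between calls to the robot, and variables do not carry over. Pictures are saved under pics/ and viewed, at most 14 in all, crops included, and the job is handed in when it is done.

Besides the shell and the picture viewer there is one more tool, called after "Request:" by a JSON object that holds its "fn" and its "kwargs", one argument or row to a line. servo_tool: Moves the arm, as the interface text tells. Its arguments: {"type":"object","properties":{"motion":{"type":"array"},"newtons":{"type":"number"}},"required":["motion"]}

```bash
mkdir -p pics
cat > h.py <<'E'
import numpy as np, cv2
from cell import manip
def cam(n):
    c=manip.camera(n); c['f']=c['frame'].shape[0]/2/np.tan(np.radians(c['vfov'])/2); return c
def cloud(c):
    z=c['range_z']; v,u=np.mgrid[:z.shape[0],:z.shape[1]]
    P=np.stack([(u-c['cx'])/c['f']*z,(v-c['cy'])/c['f']*z,z,np.ones_like(z)],-1)
    W=(P@np.array(c['cam_to_world']).T)[...,:3]; W[z<=0]=np.nan; return W
def save(c,n): cv2.imwrite('pics/'+n,cv2.cvtColor(c['frame'],cv2.COLOR_RGB2BGR))
E
python3 - <<'E'
from h import *
for n in ('scene','top'):
    c=cam(n); save(c,n+'0.png'); np.savez(n+'0.npz',W=cloud(c),f=c['frame'],T=c['cam_to_world'])
    print(n,c['f'],np.round(c['cam_to_world'],2).tolist())
print(manip.read_state())
E
```

```text
scene 533.8101835309781 [[-0.91, -0.22, 0.35, 69.85], [-0.41, 0.51, -0.75, 1278.21], [-0.02, -0.83, -0.55, 979.92], [0.0, 0.0, 0.0, 1.0]]
top 475.7033679279919 [[0.01, -0.99, 0.17, 407.37], [-1.0, -0.01, 0.0, 81.19], [-0.0, -0.17, -0.99, 1285.31], [0.0, 0.0, 0.0, 1.0]]
{'clock': 0.1, 'joints': array([ 1.25443813e+00,  3.00384846e-01,  1.52150715e+00, -2.03639253e-05,
        1.32067500e+00, -6.65757974e-02]), 'qd': array([ 4.20169754e-04, -1.46250852e-03, -2.23913155e-03, -3.76266263e-05,
       -1.30757863e-04, -1.61781861e-03]), 'effort': array([-2.89177597e-04, -5.32634425e+01, -3.53285301e+01,  7.08816969e-02,
        2.34568783e-02, -3.52418510e-05]), 'eef_pos': array([135.88141106, 532.71904127, 204.96491096]), 'eef_rot': array([-3.14061915e+00, -4.51384159e-05,  2.89181528e+00]), 'wrist_force': array([-0.12827124, -1.55947713,  0.6529962 ]), 'moment': array([-0.02950214,  0.04604965,  0.00277969]), 'finger_force': 0.0, 'finger_gap': 93.92898407413536}
```

View pics/top0.png

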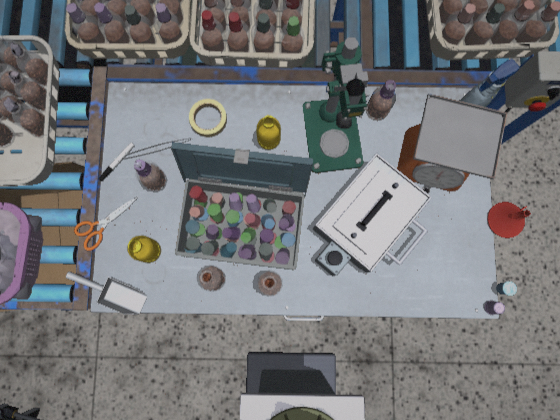

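View pics/scene0.png

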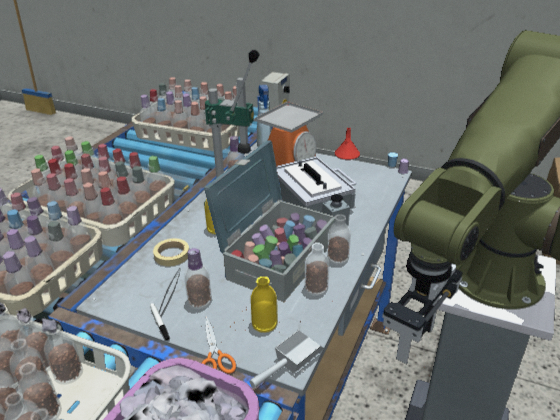

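The top view shows two open bottles, at about (209,277) and (267,282). The bed with its cover and fin is at (376,207), the handle at (407,243) and the plunger at (334,258). The yellow look-alikes, the capped bottles and the microscope are elsewhere. The drawer looks slightly open or shut.

Run:
```python
from h import *
d=np.load('top0.npz'); W=d['W']; f=d['f'].astype(int)
g=f.sum(2)
R=np.zeros(g.shape,bool); R[150:290,305:440]=1
Z=W[...,2]
# plate top z~97
m=R&(Z>92)&(Z<101)&(g>450)
n,l,s,c=cv2.connectedComponentsWithStats(m.astype('uint8')); i=1+s[1:,4].argmax(); P=W[l==i]
print('plate',s[i],np.median(P[:,2]),cv2.minAreaRect(P[:,:2].astype('float32')))
# fin
m=R&(Z>112)&(g<200)&(np.hypot(W[...,0]-np.median(P[:,0]),W[...,1]-np.median(P[:,1]))<80)
Q=W[m]; print('fin',len(Q),np.median(Q[:,2]),cv2.minAreaRect(Q[:,:2].astype('float32')))
# plunger
m=R&(Z>97)&(Z<110)&(g<200); m[:240]=0;m[:,350:]=0
Q=W[m]; print('plg',len(Q),Q.mean(0), np.ptp(Q,axis=0))
# handle
m=np.zeros_like(R); m[215:268,385:430]=1; m&=(Z>45)&(Z<75)
Q=W[m]; print('han',len(Q),np.median(Q[:,2]),cv2.minAreaRect(Q[:,:2].astype('float32')))
for u,v in ((209,277),(267,282)):
    S=np.zeros_like(R); S[v-22:v+22,u-22:u+22]=1
    Q=W[S&(Z>135)&(Z<155)]; print('neck',len(Q),Q.mean(0) if len(Q) else 0)
    Q=W[S&(Z>30)&(Z<155)]; print('body',len(Q),cv2.minEnclosingCircle(Q[:,:2].astype('float32')), np.nanmax(Q[:,2]))
for u,v in ((149,175),(380,100),(144,248),(268,130)):
    print(u,v,W[v,u])
# tall obstacles near
for a in range(140,280,14): print(np.nan_to_num(Z[a,300:450:10]).astype(int).tolist())
```

```text
plate [ 334  169   81   85 2675] 95.88931681547865 ((616.9707641601562, -173.04534912109375), (110.06476593017578, 195.9688262939453), 50.25300216674805)
fin 191 123.10350860640847 ((616.5497436523438, -170.5372772216797), (12.505200386047363, 99.2689208984375), 48.95183181762695)
plg 140 [496.99929048 -70.31172947 102.71832261] [32.6067155  32.69615839 11.57835246]
han 289 64.4435300799721 ((541.1692504882812, -263.1813049316406), (45.339054107666016, 119.73983764648438), 50.17163848876953)
neck 85 [441.3108364  239.34520011 143.93385581]
body 792 ((469.568359375, 243.42372131347656), 60.84952163696289) 148.3457881090817
neck 81 [430.84134403  90.30353249 143.64058344]
body 798 ((459.4906311035156, 96.94200134277344), 61.188880920410156) 149.97208023147687
149 175 [696.08789541 397.96055822 116.49654994]
380 100 [ 904.65028153 -190.06189724  117.76442898]
144 248 [511.55245612 399.80278521 114.60782512]
268 130 [816.57241109  99.14847309 124.52424625]
[-1, 13, 19, 21, 19, 8, 2, -2, 2, -3, -3, 70, 208, 208, 205]
[-1, 8, 12, 19, 18, 10, 17, -5, 0, 2, 23, 98, 202, 207, 208]
[239, 245, 10, 18, 12, 9, 2, 81, 83, 80, 40, 77, 131, 141, 155]
[158, -1, -2, -6, -2, -5, 81, 95, 92, 96, 82, 0, 57, 73, 89]
[92, -1, -3, 0, 89, 88, 95, 97, 94, 99, 99, 93, 80, -4, 0]
[91, 0, -7, 91, 88, 93, 96, 96, 98, 95, 96, 83, 93, -3, 0]
[96, 0, 85, 85, 100, 95, 100, 97, 95, 95, 85, 0, 62, 0, 1]
[-4, -6, -2, 88, 83, 95, 97, 95, 94, 81, -4, -5, 65, 0, -3]
[-2, -7, 0, 102, 73, 92, 84, 77, 83, -3, 0, 61, -7, -2, 0]
[-3, 0, 6, 74, 75, -1, 51, 82, -2, -3, 3, -2, -6, 0, 1]
```

Request:
{"fn": "servo_tool", "kwargs": {
  "motion": [
    [[0.392, -0.808, 0.09, 0, 0, -0.143, 0], [0.392, -0.808, 0.09, 0, 0, -0.143, 0], [0.392, -0.808, 0.09, 0, 0, -0.143, 0], [0.392, -0.808, 0.09, 0, 0, -0.143, 0], [0.392, -0.808, 0.09, 0, 0, -0.143, 0], [0.392, -0.808, 0.09, 0, 0, -0.143, 0], [0.392, -0.808, 0.09, 0, 0, -0.143, 0], [0.392, -0.808, 0.09, 0, 0, -0.143, 0], [0.392, -0.808, 0.09, 0, 0, -0.143, 0], [0.392, -0.808, 0.09, 0, 0, -0.143, 0]]
  ]
}}

```text
clock: 1.1
eef_pos: [333.7, 124.6, 250.9]
eef_rot: [3.141, 0.001, 2.435]
wrist_force: [0.5, 0.7, 0.5]
finger_gap: 94.1
finger_force: 0.0
```

Request:
{"fn": "servo_tool", "kwargs": {
  "motion": [
    [[0.394, -0.81, 0, 0, 0, 0, 0.5], [0.394, -0.81, 0, 0, 0, 0, 0.5], [0.394, -0.81, 0, 0, 0, 0, 0.5], [0.394, -0.81, 0, 0, 0, 0, 0.5], [0.394, -0.81, 0, 0, 0, 0, 0.5], [0.394, -0.81, 0, 0, 0, 0, 0.5], [0.394, -0.81, 0, 0, 0, 0, 0.5], [0.394, -0.81, 0, 0, 0, 0, 0.5], [0.394, -0.81, 0, 0, 0, 0, 0.5], [0.394, -0.81, 0, 0, 0, 0, 0.5]]
  ]
}}

```text
clock: 2.1
eef_pos: [529.9, -279.3, 247.5]
eef_rot: [-3.141, -0.004, 2.44]
wrist_force: [-0.8, 0.9, -0.3]
finger_gap: 47.0
finger_force: 0.0
```

Run:
```python
from h import *
s=manip.read_state(); print({k:np.round(s[k],3) for k in ('clock','joints','eef_pos','eef_rot','finger_gap')})
c=cam('wrist'); save(c,'w1.png'); np.savez('w1.npz',W=cloud(c),f=c['frame'])
```

```text
{'clock': np.float64(2.1), 'joints': array([-0.546,  0.386,  1.308, -0.   ,  1.45 , -1.415]), 'eef_pos': array([ 529.922, -279.315,  247.524]), 'eef_rot': array([-3.141, -0.004,  2.44 ]), 'finger_gap': np.float64(46.978)}
```

View pics/w1.png

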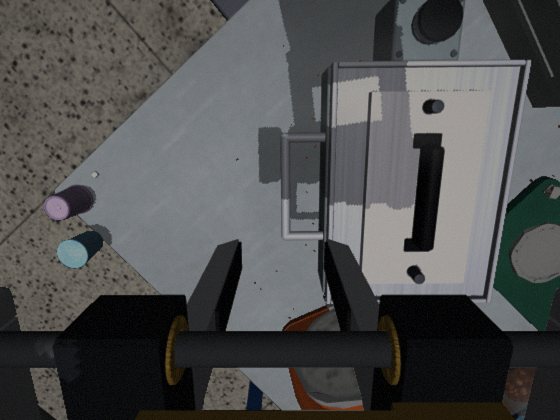

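The wrist view shows the handle bar at u≈286, v 135–240, the dowels at (433,106) and (416,274), and the fin between them.

```bash
cat >> h.py <<'E'
def ray(c,u,v,z):
    T=np.array(c['cam_to_world']); d=T[:3,:3]@np.array([(u-c['cx'])/c['f'],(v-c['cy'])/c['f'],1]); o=T[:3,3]
    return (o+d*(z-o[2])/d[2])[:2]
E
python3 - <<'E'
from h import *
c=cam('wrist'); W=cloud(c)
B=W[140:236,281:291].reshape(-1,3); B=B[(B[:,2]>50)&(B[:,2]<75)]
print('bar',len(B),np.median(B[:,2]),cv2.minAreaRect(B[:,:2].astype('float32')))
print('bar ends',ray(c,286,135,65),ray(c,286,240,65))
a,b=ray(c,432,102,115),ray(c,415,270,115); print('dowels',a,b,(a+b)/2,np.hypot(*(a-b)))
Z=W[...,2]; m=(Z>112)&(c['frame'].sum(2)<200); m[:130]=0;m[255:]=0;m[:,:400]=0;m[:,460:]=0
Q=W[m]; print('fin',len(Q),np.median(Q[:,2]),cv2.minAreaRect(Q[:,:2].astype('float32')))
s=manip.read_state(); print(s['eef_pos'])
E
```

```text
bar 755 67.23134080578609 ((533.491943359375, -276.1512451171875), (10.268651962280273, 106.36820220947266), 49.861392974853516)
bar ends [ 489.36379878 -238.386593  ] [ 579.28549438 -314.04675822]
dowels [ 548.47252111 -119.9552215 ] [ 673.37661898 -223.47609367] [ 610.92457004 -171.71565759] 162.2270157555929
fin 1992 125.0694902014427 ((618.9769287109375, -175.20880126953125), (14.364921569824219, 99.7767562866211), 50.24006271362305)
[ 529.0940636  -275.75492573  249.12109082]
```

Request:
{"fn": "servo_tool", "kwargs": {
  "motion": [
    [[0.008, -0.001, -0.1, 0, 0, 0, 0.6], [0.008, -0.001, -0.2, 0, 0, 0, 0.6], [0.008, -0.001, -0.28, 0, 0, 0, 0.6], [0.008, -0.001, -0.34, 0, 0, 0, 0.6], [0.008, -0.001, -0.38, 0, 0, 0, 0.6], [0.008, -0.001, -0.408, 0, 0, 0, 0.6], [0.008, -0.001, -0.408, 0, 0, 0, 0.6], [0.008, -0.001, -0.408, 0, 0, 0, 1], [0.008, -0.001, -0.408, 0, 0, 0, 1], [0.008, -0.001, -0.408, 0, 0, 0, 1]]
  ],
  "newtons": 25
}}

```text
clock: 3.2
eef_pos: [533.4, -276.8, 47.6]
eef_rot: [3.141, 0.002, 2.443]
wrist_force: [0.1, 0.1, -0.0]
finger_gap: 17.0
finger_force: 0.0
```

Request:
{"fn": "servo_tool", "kwargs": {
  "motion": [
    [[0, 0, 0, 0, 0, 0, 1], [0, 0, 0, 0, 0, 0, 1]]
  ]
}}

```text
clock: 3.4
eef_pos: [533.2, -276.8, 47.2]
eef_rot: [3.142, 0.001, 2.443]
wrist_force: [-2.1, 0.4, 6.7]
finger_gap: 9.8
finger_force: 25.0
```

Request:
{"fn": "servo_tool", "kwargs": {
  "motion": [
    [[-0.02, -0.024, 0, 0, 0, 0, 1], [-0.045, -0.054, 0, 0, 0, 0, 1], [-0.07, -0.084, 0, 0, 0, 0, 1], [-0.095, -0.113, 0, 0, 0, 0, 1], [-0.12, -0.143, 0, 0, 0, 0, 1], [-0.145, -0.173, 0, 0, 0, 0, 1], [-0.17, -0.203, 0, 0, 0, 0, 1], [-0.19, -0.227, 0, 0, 0, 0, 1], [-0.201, -0.239, 0, 0, 0, 0, 1], [-0.201, -0.239, 0, 0, 0, 0, 1]]
  ]
}}

```text
clock: 4.4
eef_pos: [433.2, -397.0, 47.1]
eef_rot: [3.14, 0.003, 2.442]
wrist_force: [6.8, -3.3, 2.6]
finger_gap: 9.2
finger_force: 25.0
```

Request:
{"fn": "servo_tool", "kwargs": {
  "motion": [
    [[0, 0, 0, 0, 0, 0, 1], [0, 0, 0, 0, 0, 0, 0.6], [0, 0, 0, 0, 0, 0, 0.6], [0, 0, 0, 0, 0, 0, 0.6], [0, 0, 0.1, 0, 0, 0, 0.6], [0, 0, 0.2, 0, 0, 0, 0.6], [0, 0, 0.3, 0, 0, 0, 0.6], [0, 0, 0.4, 0, 0, 0, 0.4], [0, 0, 0.4, 0, 0, 0, 0.4]]
  ]
}}

```text
clock: 5.3
eef_pos: [433.6, -397.3, 253.6]
eef_rot: [-3.14, 0.01, 2.443]
wrist_force: [-0.2, 0.0, -0.8]
finger_gap: 50.3
finger_force: 0.0
```

Run:
```python
from h import *
s=manip.read_state(); print({k:np.round(s[k],3) for k in ('clock','joints','eef_pos','eef_rot','finger_gap')})
c=cam('top'); save(c,'t2.png'); W=cloud(c)
c=cam('wrist'); save(c,'w2.png')
```

```text
{'clock': np.float64(5.3), 'joints': array([-0.804,  0.349,  1.345, -0.   ,  1.437, -1.676]), 'eef_pos': array([ 433.641, -397.31 ,  253.571]), 'eef_rot': array([-3.14 ,  0.01 ,  2.443]), 'finger_gap': np.float64(50.252)}
```

View pics/w2.png

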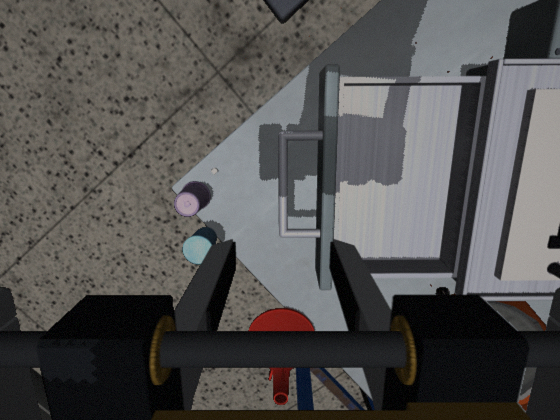

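The drawer is open and empty: handle at u≈284, interior to its right.

Request:
{"fn": "servo_tool", "kwargs": {
  "motion": [
    [[0.369, 0.448, 0, 0, 0, 0, 0.4], [0.369, 0.448, 0, 0, 0, 0, 0.4], [0.369, 0.448, 0, 0, 0, 0, 0.4], [0.369, 0.448, 0, 0, 0, 0, 0.4], [0.369, 0.448, 0, 0, 0, 0, 0.4], [0.369, 0.448, 0, 0, 0, 0, 0.4], [0.369, 0.448, 0, 0, 0, 0, 0.4], [0.369, 0.448, 0, 0, 0, 0, 0.4], [0.369, 0.448, 0, 0, 0, 0, 0.4], [0.369, 0.448, 0, 0, 0, 0, 0.4]]
  ]
}}

```text
clock: 6.4
eef_pos: [616.3, -173.1, 246.1]
eef_rot: [-3.141, -0.001, 2.441]
wrist_force: [0.0, 0.0, -0.2]
finger_gap: 56.2
finger_force: 0.0
```

Request:
{"fn": "servo_tool", "kwargs": {
  "motion": [
    [[0, 0, 0, 0, 0, 0, 0.4]]
  ]
}}

```text
clock: 6.5
eef_pos: [616.5, -173.0, 246.4]
eef_rot: [-3.142, -0.0, 2.441]
wrist_force: [-0.9, 0.2, 0.3]
finger_gap: 56.2
finger_force: 0.0
```

Request:
{"fn": "servo_tool", "kwargs": {
  "motion": [
    [[0.002, 0, -0.08, 0, 0, 0, 0.4], [0.002, 0, -0.16, 0, 0, 0, 0.4], [0.002, 0, -0.23, 0, 0, 0, 0.4], [0.002, 0, -0.27, 0, 0, 0, 0.4], [0.002, 0, -0.288, 0, 0, 0, 0.4], [0.002, 0, -0.288, 0, 0, 0, 0.4], [0.002, 0, -0.288, 0, 0, 0, 0.8], [0.002, 0, -0.288, 0, 0, 0, 1], [0.002, 0, -0.288, 0, 0, 0, 1], [0.002, 0, -0.288, 0, 0, 0, 1]]
  ],
  "newtons": 40
}}

```text
clock: 7.5
eef_pos: [618.2, -172.2, 103.1]
eef_rot: [3.141, 0.001, 2.443]
wrist_force: [0.3, 0.1, 0.2]
finger_gap: 27.9
finger_force: 0.0
```

Request:
{"fn": "servo_tool", "kwargs": {
  "motion": [
    [[0, 0, 0, 0, 0, 0, 1], [0, 0, 0, 0, 0, 0, 1], [0, 0, 0, 0, 0, 0, 1]]
  ]
}}

```text
clock: 7.8
eef_pos: [617.9, -172.3, 102.6]
eef_rot: [-3.141, 0.0, 2.443]
wrist_force: [-1.9, -1.6, 2.5]
finger_gap: 13.7
finger_force: 40.0
```

Request:
{"fn": "servo_tool", "kwargs": {
  "motion": [
    [[0, 0, 0.01, 0, 0, 0, 1], [0, 0, 0.025, 0, 0, 0, 1], [0, 0, 0.045, 0, 0, 0, 1], [0, 0, 0.065, 0, 0, 0, 1], [0, 0, 0.085, 0, 0, 0, 1], [0, 0, 0.105, 0, 0, 0, 1], [0, 0, 0.125, 0, 0, 0, 1], [0, 0, 0.14, 0, 0, 0, 1], [0, 0, 0.14, 0, 0, 0, 1], [0, 0, 0.14, 0, 0, 0, 1]]
  ],
  "newtons": 55
}}

```text
clock: 8.8
eef_pos: [617.9, -172.0, 172.2]
eef_rot: [-3.142, -0.0, 2.443]
wrist_force: [-0.2, -0.5, -4.4]
finger_gap: 13.5
finger_force: 55.0
```

Run:
```python
from h import *
s=manip.read_state(); print({k:np.round(s[k],3) for k in ('clock','eef_pos','eef_rot','finger_gap','wrist_force','moment')})
c=cam('wrist'); save(c,'w3.png'); W=cloud(c); Z=W[...,2]
m=(Z>165)&(Z<190)&(c['frame'].sum(2)>450)
n,l,st,_=cv2.connectedComponentsWithStats(m.astype('uint8')); i=1+st[1:,4].argmax(); P=W[l==i]
print(st[i],np.median(P,0),cv2.minAreaRect(P[:,:2].astype('float32')))
A=np.c_[P[:,:2]-P[:,:2].mean(0),np.ones(len(P))]; print('slope',np.linalg.lstsq(A,P[:,2],rcond=None)[0])
```

```text
{'clock': np.float64(8.8), 'eef_pos': array([ 617.872, -172.027,  172.237]), 'eef_rot': array([-3.142, -0.   ,  2.443]), 'finger_gap': np.float64(13.474), 'wrist_force': array([-0.172, -0.497, -4.413]), 'moment': array([-0.092,  0.062, -0.034])}
[ 259   76  130   92 6845] [ 579.57110995 -104.83753015  167.57899645] ((580.5882568359375, -107.88932800292969), (70.3461685180664, 34.291507720947266), 70.77479553222656)
slope [7.48336330e-04 8.97387858e-04 1.67583702e+02]
```

View pics/w3.png

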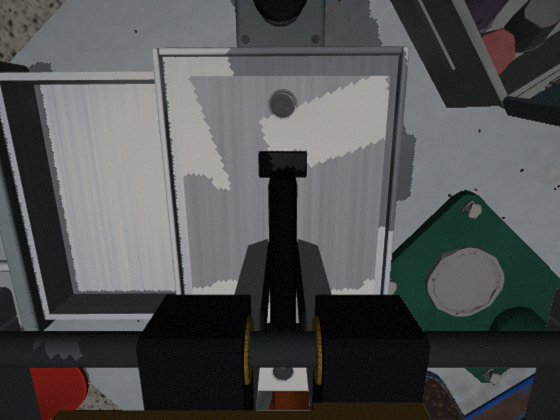

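Request:
{"fn": "servo_tool", "kwargs": {
  "motion": [
    [[-0.02, -0.024, 0, 0, 0, 0, 1], [-0.05, -0.061, 0, 0, 0, 0, 1], [-0.08, -0.097, 0, 0, 0, 0, 1], [-0.11, -0.134, 0, 0, 0, 0, 1], [-0.14, -0.17, 0, 0, 0, 0, 1], [-0.17, -0.207, 0, 0, 0, 0, 1], [-0.19, -0.231, 0, 0, 0, 0, 1], [-0.201, -0.244, 0, 0, 0, 0, 1], [-0.201, -0.244, 0, 0, 0, 0, 1], [-0.201, -0.244, 0, 0, 0, 0, 1]]
  ]
}}

```text
clock: 9.85
eef_pos: [517.8, -293.7, 172.4]
eef_rot: [3.141, -0.0, 2.443]
wrist_force: [-0.3, -0.3, -4.8]
finger_gap: 13.7
finger_force: 55.0
```

Run:
```python
from h import *
s=manip.read_state(); print({k:np.round(s[k],3) for k in ('clock','eef_pos','eef_rot','finger_gap','wrist_force','moment')})
c=cam('wrist'); save(c,'w4.png')
```

```text
{'clock': np.float64(9.85), 'eef_pos': array([ 517.775, -293.663,  172.377]), 'eef_rot': array([ 3.141, -0.   ,  2.443]), 'finger_gap': np.float64(13.713), 'wrist_force': array([-0.284, -0.283, -4.833]), 'moment': array([-0.025, -0.04 ,  0.023])}
```

View pics/w4.png

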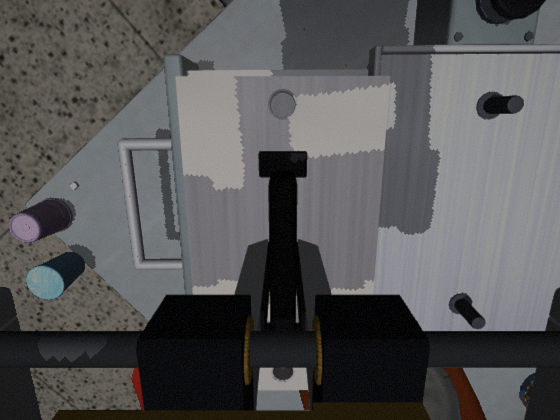

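The plate hangs level over the drawer.

Request:
{"fn": "servo_tool", "kwargs": {
  "motion": [
    [[0, 0, -0.03, 0, 0, 0, 1], [0, 0, -0.07, 0, 0, 0, 1], [0, 0, -0.11, 0, 0, 0, 1], [0, 0, -0.15, 0, 0, 0, 1], [0, 0, -0.18, 0, 0, 0, 1], [0, 0, -0.21, 0, 0, 0, 1], [0, 0, -0.235, 0, 0, 0, 1], [0, 0, -0.255, 0, 0, 0, 1], [0, 0, -0.264, 0, 0, 0, 1], [0, 0, -0.264, 0, 0, 0, 1]]
  ]
}}

```text
clock: 10.9
eef_pos: [517.6, -294.2, 40.5]
eef_rot: [3.142, 0.0, 2.442]
wrist_force: [-0.4, -1.0, -4.9]
finger_gap: 13.6
finger_force: 55.0
```

Request:
{"fn": "servo_tool", "kwargs": {
  "motion": [
    [[0, 0, 0, 0, 0, 0, 1], [0, 0, 0, 0, 0, 0, 1]]
  ]
}}

```text
clock: 11.1
eef_pos: [517.6, -294.2, 40.8]
eef_rot: [3.142, 0.001, 2.443]
wrist_force: [-0.9, -0.4, -4.6]
finger_gap: 14.1
finger_force: 55.0
```

Request:
{"fn": "servo_tool", "kwargs": {
  "motion": [
    [[0, 0, -0.003, 0, 0, 0, 1], [0, 0, -0.003, 0, 0, 0, 0.6], [0, 0, -0.003, 0, 0, 0, 0.6], [0, 0, -0.003, 0, 0, 0, 0.6], [0, 0, 0.05, 0, 0, 0, 0.6], [0, 0, 0.12, 0, 0, 0, 0.6], [0, 0, 0.2, 0, 0, 0, 0.6], [0, 0, 0.28, 0, 0, 0, 0.6], [0, 0, 0.28, 0, 0, 0, 0.6], [0, 0, 0.28, 0, 0, 0, 0.6]]
  ]
}}

```text
clock: 12.1
eef_pos: [517.6, -294.2, 181.0]
eef_rot: [3.141, 0.002, 2.443]
wrist_force: [-0.3, 1.0, -0.2]
finger_gap: 37.6
finger_force: 0.0
```

Run:
```python
from h import *
s=manip.read_state(); print({k:np.round(s[k],3) for k in ('clock','eef_pos','eef_rot','finger_gap','wrist_force')})
c=cam('wrist'); save(c,'w5.png'); W=cloud(c); Z=W[...,2]
m=(Z>26)&(Z<44)&(c['frame'].sum(2)>380)
n,l,st,_=cv2.connectedComponentsWithStats(m.astype('uint8')); i=1+st[1:,4].argmax(); P=W[l==i]
print(st[i],np.median(P,0),cv2.minAreaRect(P[:,:2].astype('float32')))
A=np.c_[P[:,:2]-P[:,:2].mean(0),np.ones(len(P))]; print('slope',np.linalg.lstsq(A,P[:,2],rcond=None)[0])
```

```text
{'clock': np.float64(12.1), 'eef_pos': array([ 517.62 , -294.195,  180.962]), 'eef_rot': array([3.141e+00, 2.000e-03, 2.443e+00]), 'finger_gap': np.float64(37.644), 'wrist_force': array([-0.276,  0.963, -0.196])}
[ 223   93  115  193 9141] [ 527.32116894 -309.45391214   34.90646795] ((520.0062866210938, -296.06402587890625), (110.21319580078125, 195.28799438476562), 49.88422393798828)
slope [ 1.87513720e-05 -3.65613143e-05  3.49184012e+01]
```

View pics/w5.png

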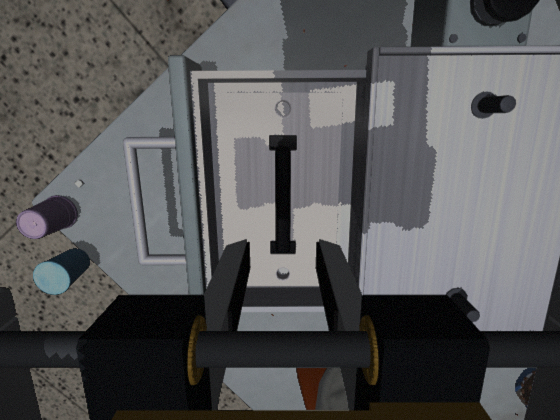

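The plate lies flat in the drawer, with its top at z≈35 mm as expected. Next I take the handle at u≈135 and push the drawer shut.

Request:
{"fn": "servo_tool", "kwargs": {
  "motion": [
    [[-0.08, -0.098, 0, 0, 0, 0, 0.6], [-0.169, -0.206, 0, 0, 0, 0, 0.6], [-0.169, -0.206, 0, 0, 0, 0, 0.6], [-0.169, -0.206, 0, 0, 0, 0, 0.6], [-0.169, -0.206, -0.08, 0, 0, 0, 0.6], [-0.169, -0.206, -0.16, 0, 0, 0, 0.6], [-0.169, -0.206, -0.22, 0, 0, 0, 0.6], [-0.169, -0.206, -0.265, 0, 0, 0, 0.6], [-0.169, -0.206, -0.265, 0, 0, 0, 0.6], [-0.169, -0.206, -0.265, 0, 0, 0, 1]]
  ],
  "newtons": 25
}}

```text
clock: 13.15
eef_pos: [433.2, -396.6, 47.8]
eef_rot: [3.141, -0.001, 2.443]
wrist_force: [0.2, -0.2, 0.0]
finger_gap: 32.5
finger_force: 0.0
```

Request:
{"fn": "servo_tool", "kwargs": {
  "motion": [
    [[0, 0, 0, 0, 0, 0, 1], [0, 0, 0, 0, 0, 0, 1], [0, 0, 0, 0, 0, 0, 1], [0, 0, 0, 0, 0, 0, 1]]
  ]
}}

```text
clock: 13.55
eef_pos: [433.4, -397.2, 48.9]
eef_rot: [3.141, 0.001, 2.443]
wrist_force: [1.0, 2.8, 6.4]
finger_gap: 9.3
finger_force: 25.0
```

Request:
{"fn": "servo_tool", "kwargs": {
  "motion": [
    [[0.008, 0.01, 0, 0, 0, 0, 1], [0.026, 0.031, 0, 0, 0, 0, 1], [0.045, 0.054, 0, 0, 0, 0, 1], [0.065, 0.077, 0, 0, 0, 0, 1], [0.085, 0.101, 0, 0, 0, 0, 1], [0.105, 0.125, 0, 0, 0, 0, 1], [0.125, 0.149, 0, 0, 0, 0, 1], [0.145, 0.173, 0, 0, 0, 0, 1], [0.16, 0.191, 0, 0, 0, 0, 1], [0.17, 0.203, 0, 0, 0, 0, 1]]
  ]
}}

```text
clock: 14.55
eef_pos: [518.3, -295.0, 48.8]
eef_rot: [-3.141, 0.0, 2.443]
wrist_force: [-5.9, 2.5, 9.5]
finger_gap: 9.1
finger_force: 25.0
```

Request:
{"fn": "servo_tool", "kwargs": {
  "motion": [
    [[0.01, 0.012, 0, 0, 0, 0, 1], [0.02, 0.024, 0, 0, 0, 0, 1], [0.027, 0.033, 0, 0, 0, 0, 1], [0.032, 0.038, 0, 0, 0, 0, 1], [0.034, 0.04, 0, 0, 0, 0, 1], [0.034, 0.04, 0, 0, 0, 0, 1], [0.034, 0.04, 0, 0, 0, 0, 1]]
  ]
}}

```text
clock: 15.25
eef_pos: [533.8, -276.3, 48.8]
eef_rot: [-3.14, -0.001, 2.442]
wrist_force: [-12.7, -2.2, 11.8]
finger_gap: 9.1
finger_force: 25.0
```

Request:
{"fn": "servo_tool", "kwargs": {
  "motion": [
    [[-0.002, -0.002, 0, 0, 0, 0, 0.6], [-0.002, -0.002, 0, 0, 0, 0, 0.6], [-0.002, -0.002, 0, 0, 0, 0, 0.6], [-0.002, -0.002, 0, 0, 0, 0, 0.6], [-0.002, -0.002, 0.1, 0, 0, 0, 0.6], [-0.002, -0.002, 0.2, 0, 0, 0, 0.6], [-0.002, -0.002, 0.3, 0, 0, 0, 0.6], [-0.002, -0.002, 0.4, 0, 0, 0, 0.6], [-0.002, -0.002, 0.4, 0, 0, 0, 0.6], [-0.002, -0.002, 0.4, 0, 0, 0, 0.6]]
  ]
}}

```text
clock: 16.25
eef_pos: [534.2, -276.6, 248.5]
eef_rot: [3.141, 0.002, 2.443]
wrist_force: [0.1, 0.7, -0.8]
finger_gap: 37.7
finger_force: 0.0
```

Run:
```python
from h import *
s=manip.read_state(); print({k:np.round(s[k],3) for k in ('clock','eef_pos','eef_rot','finger_gap','wrist_force')})
c=cam('wrist'); save(c,'w6.png'); W=cloud(c)
B=W[100:260,270:300].reshape(-1,3); B=B[(B[:,2]>50)&(B[:,2]<75)]
print('bar',len(B),np.median(B[:,2]),cv2.minAreaRect(B[:,:2].astype('float32')))
```

```text
{'clock': np.float64(16.25), 'eef_pos': array([ 534.182, -276.581,  248.515]), 'eef_rot': array([3.141e+00, 2.000e-03, 2.443e+00]), 'finger_gap': np.float64(37.729), 'wrist_force': array([ 0.112,  0.661, -0.848])}
bar 1159 67.0932761430185 ((538.6283569335938, -271.744140625), (23.54853057861328, 118.26252746582031), 50.68350601196289)
```

View pics/w6.png

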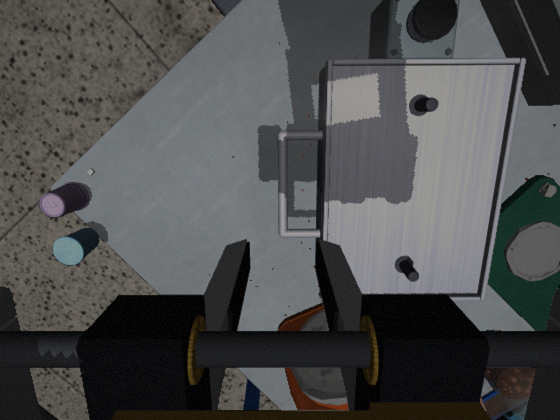

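The drawer is shut, the bed is empty and the dowels are clear. Next come the bottles, after a check of the heights around them.

Run:
```python
from h import *
d=np.load('top0.npz'); W=d['W'].reshape(-1,3); W=W[~np.isnan(W[:,0])]
for x in range(380,560,20):
    r=[]
    for y in range(320,-40,-20):
        q=W[(abs(W[:,0]-x)<10)&(abs(W[:,1]-y)<10),2]; r.append(int(q.max()) if len(q) else -1)
    print(x,r)
```

```text
380 [7, 6, 5, 4, 4, 4, 4, 6, 6, 3, 3, 6, 5, 5, 4, 5, 2, 6]
400 [5, 5, 6, 5, 64, 6, 5, 5, 4, 6, 91, 113, 114, 93, 2, 6, 2, 4]
420 [5, 5, 5, 119, 148, 120, 3, 5, 4, 3, 113, 147, 146, 118, 4, 3, 4, 4]
440 [7, 5, 3, 148, 146, 147, 103, 3, 5, 4, 117, 149, 147, 116, 4, 4, 5, 4]
460 [4, 5, 4, 145, 148, 146, 80, 5, 4, 5, 104, 117, 116, 100, 101, 99, 3, 3]
480 [4, 5, 5, 95, 105, 102, 102, 100, 103, 100, 100, 101, 100, 98, 98, 100, 4, 3]
500 [100, 100, 101, 100, 100, 102, 99, 91, 85, 83, 89, 94, 92, 93, 94, 99, 6, 51]
520 [101, 94, 88, 95, 95, 84, 92, 87, 87, 86, 88, 90, 89, 89, 84, 101, 5, 5]
540 [101, 92, 92, 78, 87, 60, 91, 89, 84, 82, 90, 91, 88, 90, 90, 101, 5, 5]
```

Request:
{"fn": "servo_tool", "kwargs": {
  "motion": [
    [[-0.21, 0.732, 0.08, 0, 0, 0, 0.3], [-0.21, 0.732, 0.08, 0, 0, 0, 0.3], [-0.21, 0.732, 0.08, 0, 0, 0, 0.3], [-0.21, 0.732, 0.08, 0, 0, 0, 0.3], [-0.21, 0.732, 0.08, 0, 0, 0, 0.3], [-0.21, 0.732, 0.08, 0, 0, 0, 0.3], [-0.21, 0.732, 0.08, 0, 0, 0, 0.3], [-0.21, 0.732, 0.08, 0, 0, 0, 0.3], [-0.21, 0.732, 0.08, 0, 0, 0, 0.3], [-0.21, 0.732, 0.08, 0, 0, 0, 0.3]]
  ]
}}

```text
clock: 17.3
eef_pos: [428.6, 89.6, 286.7]
eef_rot: [-3.14, -0.001, 2.444]
wrist_force: [0.3, 0.2, -0.1]
finger_gap: 66.3
finger_force: 0.0
```

Run:
```python
from h import *
s=manip.read_state(); print({k:np.round(s[k],3) for k in ('clock','joints','eef_pos','eef_rot','finger_gap','wrist_force')})
c=cam('wrist'); save(c,'w7.png'); W=cloud(c); Z=W[...,2]; np.savez('w7.npz',W=W)
m=((Z>138)&(Z<152)).astype('uint8')
n,l,st,ce=cv2.connectedComponentsWithStats(m)
for i in range(1,n):
    if st[i,4]>40: P=W[l==i]; print(st[i],P.mean(0),cv2.minEnclosingCircle(P[:,:2].astype('float32')))
```

```text
{'clock': np.float64(17.3), 'joints': array([ 0.123, -0.009,  1.686, -0.   ,  1.467, -0.751]), 'eef_pos': array([428.64 ,  89.627, 286.738]), 'eef_rot': array([-3.140e+00, -1.000e-03,  2.444e+00]), 'finger_gap': np.float64(66.255), 'wrist_force': array([ 0.303,  0.197, -0.105])}
[399  88  38  37 682] [443.42450321 237.45084187 144.86389059] ((444.02813720703125, 237.32058715820312), 16.372684478759766)
[269 183  32  33 507] [433.13007727  88.38002307 144.95821023] ((433.2939453125, 87.95941925048828), 16.368961334228516)
[517 281  43  35 535] [693.5647699  224.9879197  143.43942783] ((691.1865234375, 229.5076904296875), 24.652896881103516)
[349 378  38  25 415] [670.81318197  16.82852923 145.0291248 ] ((664.1881103515625, 19.04977035522461), 20.33246421813965)
```

View pics/w7.png

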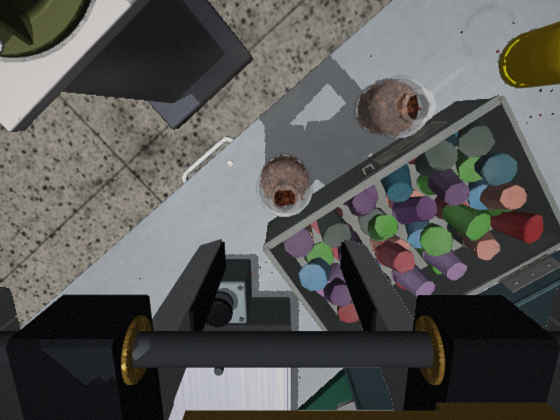

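Two open bottles, with the necks near (408,107) and (285,198) in the image. The radius of about 16 mm and the 145 mm height match. I pick the nearer one.

Request:
{"fn": "servo_tool", "kwargs": {
  "motion": [
    [[0.008, -0.002, -0.1, 0, 0, 0, 0.3], [0.008, -0.002, -0.18, 0, 0, 0, 0.3], [0.008, -0.002, -0.25, 0, 0, 0, 0.3], [0.008, -0.002, -0.31, 0, 0, 0, 0.3], [0.008, -0.002, -0.34, 0, 0, 0, 0.3], [0.008, -0.002, -0.34, 0, 0, 0, 0.3], [0.008, -0.002, -0.34, 0, 0, 0, 0.6], [0.008, -0.002, -0.34, 0, 0, 0, 0.9], [0.008, -0.002, -0.34, 0, 0, 0, 1], [0.008, -0.002, -0.34, 0, 0, 0, 1]]
  ],
  "newtons": 40
}}

```text
clock: 18.35
eef_pos: [433.2, 88.4, 118.5]
eef_rot: [3.141, 0.001, 2.442]
wrist_force: [-0.4, -0.1, 0.6]
finger_gap: 37.2
finger_force: 0.0
```

Request:
{"fn": "servo_tool", "kwargs": {
  "motion": [
    [[0, 0, 0, 0, 0, 0, 1], [0, 0, 0, 0, 0, 0, 1], [0, 0, 0, 0, 0, 0, 1]]
  ]
}}

```text
clock: 18.65
eef_pos: [433.1, 88.4, 118.3]
eef_rot: [3.141, 0.001, 2.443]
wrist_force: [-1.3, -1.8, 5.5]
finger_gap: 30.3
finger_force: 40.0
```

Request:
{"fn": "servo_tool", "kwargs": {
  "motion": [
    [[0, 0, 0.02, 0, 0, 0, 1], [0, 0, 0.06, 0, 0, 0, 1], [0, 0, 0.11, 0, 0, 0, 1], [0, 0, 0.17, 0, 0, 0, 1], [0, 0, 0.23, 0, 0, 0, 1], [0, 0, 0.28, 0, 0, 0, 1], [0, 0, 0.32, 0, 0, 0, 1], [0, 0, 0.34, 0, 0, 0, 1], [0, 0, 0.34, 0, 0, 0, 1]]
  ]
}}

```text
clock: 19.55
eef_pos: [433.1, 88.5, 288.7]
eef_rot: [3.141, 0.001, 2.443]
wrist_force: [-0.6, 0.1, -4.7]
finger_gap: 30.9
finger_force: 40.0
```

Request:
{"fn": "servo_tool", "kwargs": {
  "motion": [
    [[0.02, -0.022, 0, 0, 0, 0, 1], [0.06, -0.065, 0, 0, 0, 0, 1], [0.11, -0.12, 0, 0, 0, 0, 1], [0.17, -0.185, 0, 0, 0, 0, 1], [0.23, -0.251, 0, 0, 0, 0, 1], [0.29, -0.316, 0, 0, 0, 0, 1], [0.35, -0.381, 0, 0, 0, 0, 1], [0.41, -0.447, 0, 0, 0, 0, 1], [0.45, -0.49, 0, 0, 0, 0, 1], [0.476, -0.519, 0, 0, 0, 0, 1]]
  ]
}}

```text
clock: 20.55
eef_pos: [671.7, -173.9, 284.7]
eef_rot: [-3.14, -0.003, 2.441]
wrist_force: [0.0, -0.2, -4.3]
finger_gap: 30.3
finger_force: 40.0
```

Request:
{"fn": "servo_tool", "kwargs": {
  "motion": [
    [[0, 0, 0, 0, 0, 0, 1], [0, 0, 0, 0, 0, 0, 1], [0, 0, 0, 0, 0, 0, 1]]
  ]
}}

```text
clock: 20.85
eef_pos: [670.7, -170.8, 287.3]
eef_rot: [-3.141, -0.001, 2.443]
wrist_force: [-1.0, -0.1, -3.1]
finger_gap: 30.6
finger_force: 40.0
```

Request:
{"fn": "servo_tool", "kwargs": {
  "motion": [
    [[0, 0, -0.02, 0, 0, 0, 1], [0, 0, -0.05, 0, 0, 0, 1], [0, 0, -0.08, 0, 0, 0, 1], [0, 0, -0.11, 0, 0, 0, 1], [0, 0, -0.135, 0, 0, 0, 1], [0, 0, -0.15, 0, 0, 0, 1], [0, 0, -0.16, 0, 0, 0, 1], [0, 0, -0.166, 0, 0, 0, 1], [0, 0, -0.167, 0, 0, 0, 1], [0, 0, -0.167, 0, 0, 0, 1]]
  ]
}}

```text
clock: 21.85
eef_pos: [671.1, -171.1, 204.9]
eef_rot: [3.141, 0.001, 2.443]
wrist_force: [0.2, -0.5, -4.1]
finger_gap: 30.6
finger_force: 40.0
```

Request:
{"fn": "servo_tool", "kwargs": {
  "motion": [
    [[0, 0, -0.002, 0, 0, 0, 1], [0, 0, -0.002, 0, 0, 0, 1]]
  ]
}}

```text
clock: 22.05
eef_pos: [671.0, -171.1, 203.6]
eef_rot: [3.141, 0.0, 2.443]
wrist_force: [-0.1, -0.1, -3.4]
finger_gap: 30.5
finger_force: 40.0
```

Near contact. I ease down another 1 mm, then release and rise.

Request:
{"fn": "servo_tool", "kwargs": {
  "motion": [
    [[0, 0, -0.002, 0, 0, 0, 1], [0, 0, -0.002, 0, 0, 0, 1], [0, 0, -0.002, 0, 0, 0, 0.65], [0, 0, -0.002, 0, 0, 0, 0.5], [0, 0, -0.002, 0, 0, 0, 0.4], [0, 0, -0.002, 0, 0, 0, 0.4], [0, 0, 0.04, 0, 0, 0, 0.4], [0, 0, 0.1, 0, 0, 0, 0.4], [0, 0, 0.17, 0, 0, 0, 0.4], [0, 0, 0.17, 0, 0, 0, 0.4]]
  ]
}}

```text
clock: 23.05
eef_pos: [671.9, -171.3, 294.0]
eef_rot: [3.138, 0.007, 2.443]
wrist_force: [-0.3, 0.1, -0.2]
finger_gap: 56.7
finger_force: 0.0
```

Request:
{"fn": "servo_tool", "kwargs": {
  "motion": [
    [[-0.456, 0.818, 0, 0, 0, 0, 0.3], [-0.456, 0.818, 0, 0, 0, 0, 0.3], [-0.456, 0.818, 0, 0, 0, 0, 0.3], [-0.456, 0.818, 0, 0, 0, 0, 0.3], [-0.456, 0.818, 0, 0, 0, 0, 0.3], [-0.456, 0.818, 0, 0, 0, 0, 0.3], [-0.456, 0.818, 0, 0, 0, 0, 0.3], [-0.456, 0.818, 0, 0, 0, 0, 0.3], [-0.456, 0.818, 0, 0, 0, 0, 0.3], [-0.456, 0.818, 0, 0, 0, 0, 0.3]]
  ]
}}

```text
clock: 24.05
eef_pos: [440.8, 240.8, 288.1]
eef_rot: [3.141, -0.001, 2.445]
wrist_force: [0.8, -0.1, 0.1]
finger_gap: 65.9
finger_force: 0.0
```

Request:
{"fn": "servo_tool", "kwargs": {
  "motion": [
    [[0, 0, 0, 0, 0, 0, 0.3], [0, 0, 0, 0, 0, 0, 0.3]]
  ]
}}

```text
clock: 24.25
eef_pos: [443.0, 237.7, 288.1]
eef_rot: [-3.141, -0.0, 2.443]
wrist_force: [0.1, 0.7, -0.7]
finger_gap: 65.6
finger_force: 0.0
```

Run:
```python
from h import *
c=cam('top'); save(c,'t8.png'); W=cloud(c); Z=W[...,2]
P=W[(Z>215)&(Z<245)&(np.hypot(W[...,0]-671,W[...,1]+171)<30)]; print(len(P),P.mean(0) if len(P) else 0)
```

```text
111 [ 668.52968058 -169.28068247  226.80226579]
```

View pics/t8.png

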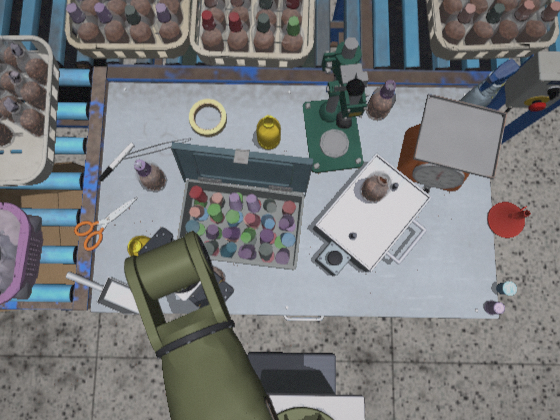

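The first bottle stands upright on the bed, at (376,186) in the image. I pick the second.

Request:
{"fn": "servo_tool", "kwargs": {
  "motion": [
    [[0, 0, -0.1, 0, 0, 0, 0.3], [0, 0, -0.18, 0, 0, 0, 0.3], [0, 0, -0.25, 0, 0, 0, 0.3], [0, 0, -0.31, 0, 0, 0, 0.3], [0, 0, -0.34, 0, 0, 0, 0.3], [0, 0, -0.34, 0, 0, 0, 0.3], [0, 0, -0.34, 0, 0, 0, 0.6], [0, 0, -0.34, 0, 0, 0, 0.9], [0, 0, -0.34, 0, 0, 0, 1], [0, 0, -0.34, 0, 0, 0, 1]]
  ]
}}

```text
clock: 25.3
eef_pos: [443.2, 238.0, 119.1]
eef_rot: [3.141, 0.0, 2.442]
wrist_force: [0.4, 0.5, -0.3]
finger_gap: 37.1
finger_force: 0.0
```

Request:
{"fn": "servo_tool", "kwargs": {
  "motion": [
    [[0, 0, 0, 0, 0, 0, 1], [0, 0, 0, 0, 0, 0, 1], [0, 0, 0, 0, 0, 0, 1]]
  ]
}}

```text
clock: 25.6
eef_pos: [443.2, 238.1, 118.8]
eef_rot: [3.141, 0.0, 2.443]
wrist_force: [0.7, 0.8, 3.0]
finger_gap: 30.5
finger_force: 40.0
```

Request:
{"fn": "servo_tool", "kwargs": {
  "motion": [
    [[0, 0, 0.02, 0, 0, 0, 1], [0, 0, 0.06, 0, 0, 0, 1], [0, 0, 0.11, 0, 0, 0, 1], [0, 0, 0.17, 0, 0, 0, 1], [0, 0, 0.23, 0, 0, 0, 1], [0, 0, 0.28, 0, 0, 0, 1], [0, 0, 0.32, 0, 0, 0, 1], [0, 0, 0.34, 0, 0, 0, 1], [0, 0, 0.34, 0, 0, 0, 1]]
  ]
}}

```text
clock: 26.5
eef_pos: [443.1, 238.0, 289.3]
eef_rot: [3.14, 0.001, 2.443]
wrist_force: [0.0, 0.4, -4.3]
finger_gap: 30.6
finger_force: 40.0
```

Request:
{"fn": "servo_tool", "kwargs": {
  "motion": [
    [[0.01, -0.034, 0, 0, 0, 0, 1], [0.03, -0.102, 0, 0, 0, 0, 1], [0.055, -0.186, 0, 0, 0, 0, 1], [0.08, -0.271, 0, 0, 0, 0, 1], [0.105, -0.355, 0, 0, 0, 0, 1], [0.13, -0.44, 0, 0, 0, 0, 1], [0.155, -0.525, 0, 0, 0, 0, 1], [0.18, -0.609, 0, 0, 0, 0, 1], [0.2, -0.677, 0, 0, 0, 0, 1], [0.22, -0.745, 0, 0, 0, 0, 1]]
  ]
}}

```text
clock: 27.5
eef_pos: [552.7, -136.2, 286.8]
eef_rot: [-3.141, -0.002, 2.442]
wrist_force: [0.1, 0.7, -4.0]
finger_gap: 30.6
finger_force: 40.0
```

Request:
{"fn": "servo_tool", "kwargs": {
  "motion": [
    [[0.013, -0.043, 0, 0, 0, 0, 1], [0.021, -0.07, 0, 0, 0, 0, 1], [0.023, -0.078, 0, 0, 0, 0, 1], [0.023, -0.078, 0, 0, 0, 0, 1], [0.023, -0.078, 0, 0, 0, 0, 1]]
  ]
}}

```text
clock: 28.0
eef_pos: [564.4, -172.6, 288.4]
eef_rot: [3.142, -0.0, 2.443]
wrist_force: [-0.1, 0.5, -3.4]
finger_gap: 30.3
finger_force: 40.0
```

Request:
{"fn": "servo_tool", "kwargs": {
  "motion": [
    [[0, 0, -0.02, 0, 0, 0, 1], [0, 0, -0.05, 0, 0, 0, 1], [0, 0, -0.08, 0, 0, 0, 1], [0, 0, -0.11, 0, 0, 0, 1], [0, 0, -0.135, 0, 0, 0, 1], [0, 0, -0.15, 0, 0, 0, 1], [0, 0, -0.16, 0, 0, 0, 1], [0, 0, -0.166, 0, 0, 0, 1], [0, 0, -0.167, 0, 0, 0, 1], [0, 0, -0.167, 0, 0, 0, 1]]
  ]
}}

```text
clock: 29.0
eef_pos: [564.6, -173.6, 205.3]
eef_rot: [3.141, 0.001, 2.443]
wrist_force: [0.4, -0.0, -3.2]
finger_gap: 30.8
finger_force: 40.0
```

Request:
{"fn": "servo_tool", "kwargs": {
  "motion": [
    [[0, 0, -0.002, 0, 0, 0, 1], [0, 0, -0.004, 0, 0, 0, 1], [0, 0, -0.004, 0, 0, 0, 0.65], [0, 0, -0.004, 0, 0, 0, 0.5], [0, 0, -0.004, 0, 0, 0, 0.4], [0, 0, -0.004, 0, 0, 0, 0.4], [0, 0, 0.04, 0, 0, 0, 0.4], [0, 0, 0.1, 0, 0, 0, 0.4], [0, 0, 0.17, 0, 0, 0, 0.4], [0, 0, 0.17, 0, 0, 0, 0.4]]
  ]
}}

```text
clock: 30.0
eef_pos: [565.5, -174.0, 294.8]
eef_rot: [3.139, 0.007, 2.443]
wrist_force: [0.0, 0.2, 0.2]
finger_gap: 56.4
finger_force: 0.0
```

Request:
{"fn": "servo_tool", "kwargs": {
  "motion": [
    [[-0.136, 0.204, 0, 0, 0, 0, 1], [-0.136, 0.204, 0, 0, 0, 0, 1], [-0.136, 0.204, 0, 0, 0, 0, 1], [-0.136, 0.204, 0, 0, 0, 0, 1], [-0.136, 0.204, 0, 0, 0, 0, 1], [-0.136, 0.204, 0, 0, 0, 0, 1]]
  ]
}}

```text
clock: 30.6
eef_pos: [496.8, -72.3, 289.5]
eef_rot: [-3.141, -0.0, 2.442]
wrist_force: [0.1, 0.2, -0.0]
finger_gap: 11.9
finger_force: 0.0
```

Run:
```python
from h import *
s=manip.read_state(); print(s['eef_pos'],s['finger_gap'])
c=cam('top'); save(c,'t9.png'); W=cloud(c); Z=W[...,2]
c2=cam('scene'); save(c2,'s9.png')
for x,y in ((671,-171),(565,-173)):
    P=W[(Z>215)&(Z<245)&(np.hypot(W[...,0]-x,W[...,1]-y)<25)]; print(len(P),P.mean(0) if len(P) else 0)
c=cam('wrist'); W=cloud(c); Z=W[...,2]; m=(Z>90)&(Z<112)&(c['frame'].sum(2)<200)&(np.hypot(W[...,0]-497,W[...,1]+71)<40)
print(m.sum(),cv2.minEnclosingCircle(W[m][:,:2].astype('float32')) if m.sum() else 0)
cv2.imwrite('pics/s9c.png',cv2.resize(cv2.imread('pics/s9.png')[100:260,220:420],None,fx=3,fy=3))
```

```text
[496.83802496 -72.28344715 289.50066945] 11.854038119019023
108 [ 668.60853267 -169.49361089  226.98714843]
0 0
899 ((505.86712646484375, -78.8382568359375), 28.444074630737305)
```

View pics/s9c.png

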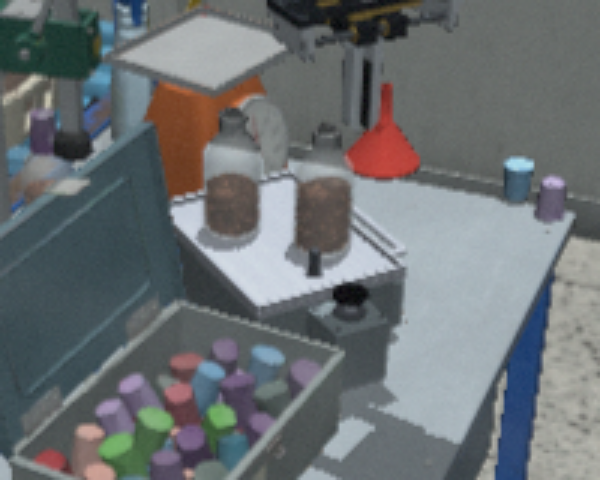

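Both bottles stand upright on the bed, and the gripper is over the plunger. I press it.

Request:
{"fn": "servo_tool", "kwargs": {
  "motion": [
    [[0, 0, -0.1, 0, 0, 0, 1], [0, 0, -0.2, 0, 0, 0, 1], [0, 0, -0.28, 0, 0, 0, 1], [0, 0, -0.33, 0, 0, 0, 1], [0, 0, -0.36, 0, 0, 0, 1], [0, 0, -0.37, 0, 0, 0, 1], [0, 0, -0.38, 0, 0, 0, 1], [0, 0, -0.388, 0, 0, 0, 1], [0, 0, -0.393, 0, 0, 0, 1], [0, 0, -0.393, 0, 0, 0, 1]]
  ]
}}

```text
clock: 31.75
eef_pos: [496.6, -71.9, 94.4]
eef_rot: [-3.142, 0.001, 2.442]
wrist_force: [-6.8, 0.1, 9.9]
finger_gap: 0.4
finger_force: 4.3
```

Request:
{"fn": "servo_tool", "kwargs": {
  "motion": [
    [[0, 0, -0.002, 0, 0, 0, 1], [0, 0, -0.002, 0, 0, 0, 1], [0, 0, -0.002, 0, 0, 0, 1]]
  ]
}}

```text
clock: 32.05
eef_pos: [496.7, -71.9, 93.7]
eef_rot: [3.141, 0.001, 2.442]
wrist_force: [-7.3, 0.3, 8.3]
finger_gap: 0.7
finger_force: 4.4
```

Request:
{"fn": "servo_tool", "kwargs": {
  "motion": [
    [[0, 0, -0.003, 0, 0, 0, 1], [0, 0, -0.003, 0, 0, 0, 1], [0, 0, -0.003, 0, 0, 0, 1]]
  ]
}}

```text
clock: 32.35
eef_pos: [496.8, -71.9, 93.1]
eef_rot: [3.141, 0.001, 2.442]
wrist_force: [-10.3, 0.6, 20.0]
finger_gap: 0.6
finger_force: 10.0
```

Request:
{"fn": "servo_tool", "kwargs": {
  "motion": [
    [[0, 0, -0.002, 0, 0, 0, 1], [0, 0, -0.002, 0, 0, 0, 1], [0, 0, -0.002, 0, 0, 0, 1]]
  ]
}}

```text
clock: 32.65
eef_pos: [496.9, -72.0, 92.9]
eef_rot: [3.141, 0.002, 2.442]
wrist_force: [-15.8, 2.0, 30.7]
finger_gap: 0.6
finger_force: 15.6
```

At the hard stop: 30 N at z = 93 mm. I rise slowly and look.

Request:
{"fn": "servo_tool", "kwargs": {
  "motion": [
    [[0, 0, 0.01, 0, 0, 0, 1], [0, 0, 0.03, 0, 0, 0, 1], [0, 0, 0.06, 0, 0, 0, 1], [0, 0, 0.14, 0, 0, 0, 1], [0, 0, 0.24, 0, 0, 0, 1], [0, 0, 0.34, 0, 0, 0, 1], [0, 0, 0.42, 0, 0, 0, 1], [-0.15, 0.15, 0.45, 0, 0, 0, 1], [-0.2, 0.25, 0.45, 0, 0, 0, 1], [-0.2, 0.25, 0.45, 0, 0, 0, 1]]
  ]
}}

```text
clock: 33.65
eef_pos: [402.0, 45.1, 315.2]
eef_rot: [3.14, 0.002, 2.441]
wrist_force: [1.3, 1.1, 0.7]
finger_gap: 0.5
finger_force: 0.0
```

Request:
{"fn": "servo_tool", "kwargs": {
  "motion": [
    [[-0.02, 0.2, 0, 0, 0, 0, 1], [-0.02, 0.4, 0, 0, 0, 0, 1], [-0.02, 0.4, 0, 0, 0, 0, 1], [-0.02, 0.4, 0, 0, 0, 0, 1], [-0.02, 0.4, 0, 0, 0, 0, 1], [-0.02, 0.4, 0, 0, 0, 0, 1]]
  ]
}}

```text
clock: 34.25
eef_pos: [392.9, 244.9, 314.5]
eef_rot: [3.141, 0.0, 2.445]
wrist_force: [-0.6, -0.9, -0.1]
finger_gap: 0.3
finger_force: 0.0
```

Run:
```python
from h import *
c=cam('top'); save(c,'t10.png'); W=cloud(c); Z=W[...,2]
for x,y in ((671,-171),(565,-173)):
    P=W[(Z>215)&(Z<245)&(np.hypot(W[...,0]-x,W[...,1]-y)<25)]; print(len(P),P.mean(0) if len(P) else 0)
P=W[(np.hypot(W[...,0]-497,W[...,1]+71)<12)]; print('plunger z',np.median(P[:,2]))
Q=W[(Z>45)&(Z<75)]; Q=Q[np.hypot(Q[:,0]-541,Q[:,1]+263)<62]; print('handle',cv2.minAreaRect(Q[:,:2].astype('float32')))
cv2.imwrite('pics/t10c.png',cv2.resize(cv2.imread('pics/t10.png')[60:300,110:450],None,fx=2,fy=2))
```

```text
109 [ 668.70714056 -169.28887972  226.87218196]
109 [ 562.55914074 -171.35741157  226.97929274]
plunger z 102.68498069790371
handle ((551.280517578125, -250.06903076171875), (73.32427215576172, 119.81849670410156), 50.50674057006836)
```

View pics/t10c.png

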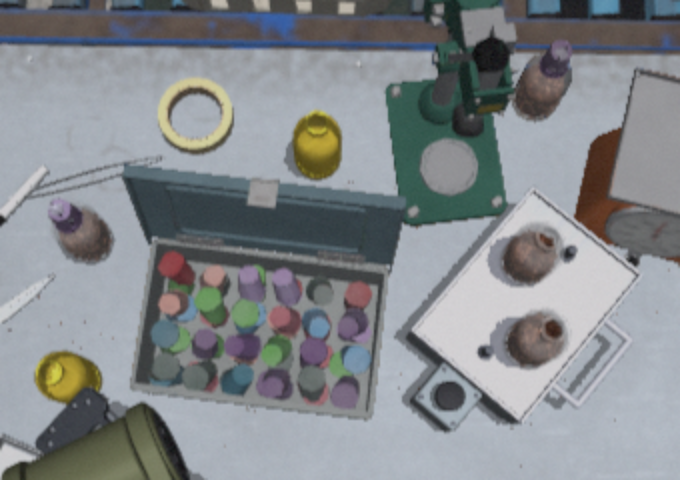

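Both bottles stand upright on the bed, at about (535,250) and (540,335). The drawer is shut, the plunger is back up at z≈103, and no other open bottles are in view.

```bash
python3 -c "
from cell import manip
print(manip.sign_off())"
```

```text
the job is handed in; nothing more can be done
None
```

I handed the job in at about 34 s: the cover plate lies flat in the shut drawer, both open bottles stand upright on the bed, and the plunger was pressed to its stop and came back up; the hand-in call gave no verdict.

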